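# Unhood the ball tray and hold it over the catch dish

## Robot

A 6-joint arm with a two-finger parallel gripper is mounted at the origin on a cart in front of the work surface, level with it; the furniture and walls round the work are solid. World frame = base frame: x ahead of the robot, y to its left, z up, the work surface at z = 0. Lengths are in mm, angles in rad, forces in N, time in s.
With the tool pointing down it reaches from about 300 to 775 mm from the base axis. Payload 14.6 kg.
Tool frame: the origin (TCP) lies on the centre line of the jaws, within the pads' length; the fingertips stand 8 mm ahead of it and the grasp point (between the pads) lies 11 mm behind it; z points along the fingers, y is the line along which they close (so a half turn about z gives the same grasp; the last joint's range is limited). The gripper opens to 94 mm and grips with 3 to 60 N. Pads are 16 mm wide; open, the fingers measure 119 mm over their backs; the gripper's body (75 mm by 177 mm) begins 78 mm behind the grasp point.
Start: joints at [-1.324, 0.3, 1.521, -0, 1.321, -0.067], TCP at [169.764, -523.134, 213.446] pointing down, gripper open.
Joint ranges: [-3.03, 3.03], [-0.79, 2.21], [0.23, 2.52], [-1.04, 4.18], [0, 3.07], [-2.55, 2.55]. Speed limits (rad/s): [2.22, 2.22, 2.57, 3.14, 3.14, 3.14].

## Interface

Orientations are given as a unit quaternion [x, y, z, w].
In Python, from plant import * gives the robot as it stands.
- The arm moves only by the tool jog_arm, never from a script. Its argument "motion" is one flat list of numbers, 5 for each row, row after row: the opening in per cent of the stroke, from 0 (shut) to 100 (fully open), then the shift along the tool's x, y, z in cm, then the turn about the tool's z in degrees. In form: [gripper, dx, dy, dz, turn, gripper, dx, dy, dz, turn, ...]. A call has exactly 10 rows; each row shifts and turns the commanded pose from where the row before left it, along the tool's axes as they then stand; what a row does not reach is not made up. A row lasts 1/8 s, in which the tool goes at most 62.5 mm and 10.7 degrees, less where a joint would pass 70% of its speed; a pose out of reach is approached as far as the arm can. A call with a gripper value outside its range is refused whole. The fingers move at their own pace and stop on an object; the grip force is fixed at half the most. Time passes only in rows, so rows that do not move let the fingers close, or fill a call up. It gives the time, the measured TCP pose, the force, the opening and the grip force at its end, in the units of the state.
- get_state(): the state, without advancing time (a new reading comes with each control period).
- snapshot(name): name is "side" or "top" or "wrist"; returns a dict with "image" (400x640x3 uint8, red, green, blue), "fx", "fy", "cx", "cy" (pixels), "position" and "orientation" of the camera in the world. Camera axes: x right, y up, looking along -z (the intrinsics and any distortion apply to the point x, -y, -z); pixel columns grow to the right and rows downward; lengths in mm; the calibration is good to about 2 mm. A picture is of the moment at which its call begins. There is no depth.
- close_job(): hands the job in; it is judged then, once.
Trained networks look in the newest picture that a camera, given by its name, has taken for a name from the list of things; names that differ only in an ending like _2 or _b are one class to them, and where a whole thing is asked for, a point or a joint stands for the part that bears it (a point fixed in the world has none). Each returns a list of dicts, best first, with "conf" (0 to 1); they miss things now and then, are a little off and sometimes report something else, mostly with a low value. They report only what shows in the picture. A call takes as long as a camera call.
- silhouettes(camera, name): "region" (400x640 bool, what is visible of it) and "bbox" ([left, top, right, bottom] in pixels, round what is visible of it).
- landmark_of(camera, name): "pixel" ([column, row] in pixels: a listed point, or the origin of a listed thing).
The state is a dict: "t": time; "joint_pos": joint angles; "qd": joint speeds; "joint_efforts": joint torques, N m; "ee_pos": TCP position; "orientation": TCP orientation; "ft_force": force on the tool from outside, world axes, zero at the start; "moment": the same for the moment, N m; "gripper_width": finger opening in mm; "grasp_force": force on a finger pad.
Only numpy, scipy, OpenCV 4.12 (cv2) and the standard library are available. Lean on these libraries where they do the work, as an engineer would, in place of code of your own. Each camera call takes 0.05 s, during which the arm holds its last target. There are 200 camera calls.

## Task

Lift the tent-shaped hood off the ball tray and hang it astride the rail's bar, its ridge along the bar, and let go of it. Then take the tray by its upright grip without letting the ball leave its pocket, carry it over the steel catch dish and finish there still holding it, level and still, the ball over the middle of the dish and the tray about 10 cm above the dish's rim. Leave the other things on the bench where they are.

Things in the scene. Friction and masses are not known exactly. Their poses are not given: they have to be found in the camera images.
- hood_grip (a point): Grey sheet hood like a tent with open ends, standing over the tray: 150 mm long (x, along the ridge), 126 wide, 158 high, 200 g; sides 3 mm thick, 51 degrees between them. On the ridge an upright wooden batten, 60 mm long (x), 12 thick (y), 126 to 158 mm above the foot: lift by it. This point: in the batten, 143 mm above the foot, z up; 30 mm above the bar's centre line when hung on it.
- rail_mid (a point): Fixed steel rail: a level round bar 12 mm thick and about 300 mm long on an upright post at each end. This point is the middle of the bar, on its centre line, 180 mm above the bench; y runs along the bar.
- tray_grip (a point): Aluminium tray under the hood, x along its ridge: 130 mm long (x), 60 wide, base 5 thick, 220 g. In its middle an upright grip blade 30 mm long (x), 12 thick (y), top 65 mm above the underside. This point: in the blade, 45 mm above the underside; z up. 44 mm from the middle at each end a ring pocket, 23 mm wide inside, rim 3 mm high; only the +x one holds the ball.
- tray_pocket (a point): The pocket at the tray's +x end that holds the ball: the point where the ball's centre lies when it sits in the middle of the pocket, 16 mm above the tray's underside.
- ball_center (a point): Centre of the loose steel ball, 22 mm across, 44 g. It can roll over the 3 mm pocket rim if the tray is tipped beyond about 35 degrees or jerked.
- dish_rim (a point): Round shallow steel catch dish, 130 mm across, 28 mm high, fixed to the bench. This point is the centre of its mouth, level with its rim.
- fitting: Bystander, to be left alone: small branched violet wax fitting, 37x54x20 mm, lying on the bench. Origin at the centre of its underside.
- turbine: Bystander, to be left alone: violet wax turbine cover with blades, 183x188x42 mm. Origin at the centre of its underside.
- wax_dish: Bystander, to be left alone: violet wax dish, 109 mm across, 22 mm high. Origin at the centre of its underside.
- tape: Bystander, to be left alone: roll of masking tape lying flat at the right of the work (another, far left by the blue tin, is mere clutter), 93 mm across, 24 mm high. Origin at the centre of its underside.

How it is judged:
By the outcome, as a careful person would: the job done as asked, in the order asked, and still so for the second after the job is handed in, while the arm keeps its last pose, push and grip.
It also fails if it takes over 64 s, if anything falls off the work surface, if the arm or the gripper's body presses on something with over 40 N, if the wrist force passes 120 N, or if a joint passes its speed limit or range.

## Working session

There is one attempt and no reset: what is moved stays moved. The work goes in short steps, Python scripts to look and compute and a tool call to move; the robot and the scene stay as the last step left them, time stands still between calls to the robot, and variables do not carry over. Pictures are saved under pics/ and viewed, at most 11 in all, crops included, and the job is handed in when it is done.

Besides the shell and the picture viewer there is one more tool, called after ">>>" by a JSON object that holds its "method" and its "body". jog_arm: Moves the arm, as the interface text tells. Its arguments: {"type":"object","properties":{"motion":{"type":"array"}},"required":["motion"]}

```bash
ls; mkdir -p pics; cat > h.py <<'E'
from plant import *
import numpy as np, cv2
from scipy.spatial.transform import Rotation as R
def ray(s,px):
    # distortion, if given
    K=np.array([[s['fx'],0,s['cx']],[0,s['fy'],s['cy']],[0,0,1.]])
    d=np.array(s.get('distortion',np.zeros(5)),float)
    u=cv2.undistortPoints(np.array([[px]],float),K,d)[0,0]
    v=R.from_quat(s['orientation']).apply([u[0],-u[1],-1.])
    return np.array(s['position'],float),v/np.linalg.norm(v)
def atz(s,px,z):
    p,v=ray(s,px); return p+v*(z-p[2])/v[2]
def proj(s,P):
    c=R.from_quat(s['orientation']).inv().apply(np.array(P)-s['position'])
    return [s['cx']+s['fx']*c[0]/-c[2], s['cy']-s['fy']*c[1]/-c[2]]
def tri(s1,p1,s2,p2):
    a,u=ray(s1,p1);b,v=ray(s2,p2)
    k=np.linalg.lstsq(np.c_[u,-v],b-a,rcond=None)[0]
    A=a+k[0]*u;B=b+k[1]*v
    return (A+B)/2,np.linalg.norm(A-B)
E
python3 - <<'E'
from h import *
S={}
names=['hood_grip','rail_mid','tray_grip','tray_pocket','ball_center','dish_rim','fitting','turbine','wax_dish','tape']
L={}
for c in ['side','top']:
    s=snapshot(c);S[c]=s
    print(c,{k:np.round(v,3).tolist() for k,v in s.items() if k!='image'})
    cv2.imwrite(f'pics/{c}0.png',s['image'][:,:,::-1])
    for n in names:
        L[c,n]=[(np.round(d['pixel'],1).tolist(),round(float(d['conf']),2)) for d in landmark_of(c,n)[:3]]
        print(n,L[c,n])
for n in names:
    a,b=L['side',n],L['top',n]
    if a and b: print(n,*tri(S['side'],a[0][0],S['top'],b[0][0]))
print(get_state())
E
```

```text
pics
side {'fx': 377.316, 'fy': 377.316, 'cx': 326.265, 'cy': 206.179, 'position': [147.919, 880.646, 877.798], 'orientation': [-0.081, 0.427, 0.881, -0.185]}
hood_grip [([307.5, 253.3], 0.57)]
rail_mid [([280.2, 179.3], 0.94)]
tray_grip [([280.7, 185.9], 0.28)]
tray_pocket []
ball_center []
dish_rim [([361.9, 206.0], 0.57)]
fitting [([338.7, 237.9], 0.54)]
turbine [([233.9, 330.0], 0.62)]
wax_dish [([336.8, 170.6], 0.8), ([311.0, 252.9], 0.25)]
tape [([393.2, 181.1], 0.68)]
top {'fx': 382.685, 'fy': 382.685, 'cx': 321.659, 'cy': 199.132, 'position': [377.506, -3.208, 1261.543], 'orientation': [-0.05, 0.059, 0.712, -0.698]}
hood_grip [([234.3, 230.4], 0.89)]
rail_mid [([310.1, 156.2], 0.55)]
tray_grip []
tray_pocket []
ball_center []
dish_rim [([366.1, 237.8], 0.74)]
fitting [([320.9, 230.8], 0.5)]
turbine [([176.5, 202.8], 0.85)]
wax_dish [([426.2, 180.9], 0.73)]
tape []
hood_grip [465.88351264 237.64548023 145.44863081] 4.495051331567772
rail_mid [671.23814244  12.65003859 188.00124748] 1.8979936499757308
dish_rim [ 441.23355062 -160.6594214    28.40467657] 1.689418470685664
fittin
[... 228 characters left out ...]
ay([-1.32360441e+00,  2.99882300e-01,  1.52098198e+00, -3.29463843e-05,
        1.32069494e+00, -6.66089497e-02]), 'qd': array([ 1.24177418e-05,  1.57133064e-03,  4.79934880e-04,  1.69724123e-03,
       -1.98212667e-03,  8.11705191e-04]), 'joint_efforts': array([ 9.88988286e-04, -5.31666005e+01, -3.52914977e+01,  7.08346674e-02,
        2.12579191e-02, -3.93348287e-06]), 'ee_pos': array([ 169.75605803, -523.14562332,  213.46292676]), 'orientation': array([ 9.87715720e-01,  1.56261497e-01, -1.43880524e-05,  1.80915343e-05]), 'ft_force': array([-0.13693277,  0.34553125,  0.22641798]), 'moment': array([0.04266265, 0.02364152, 0.01346925]), 'grasp_force': 0.0, 'gripper_width': 93.88839126196925}
```

View images.

View pics/side0.png

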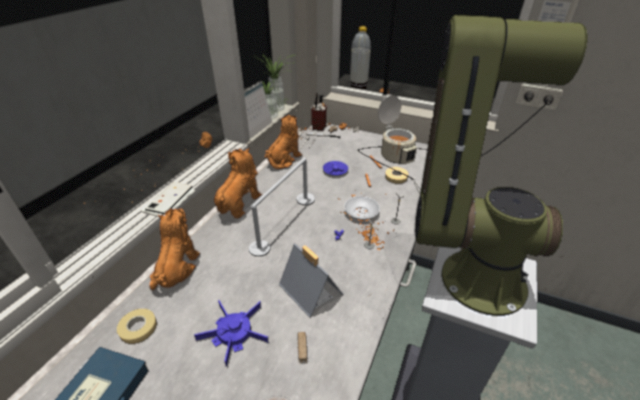

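View pics/top0.png

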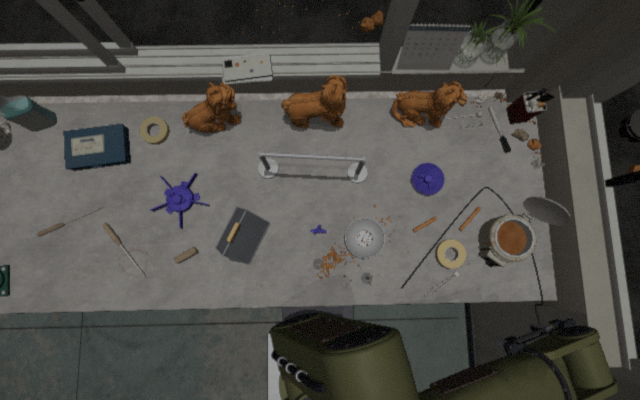

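```bash
python3 - <<'E'
from h import *
s=snapshot('top');im=s['image']
hsv=cv2.cvtColor(im,cv2.COLOR_RGB2HSV)
sub=np.zeros((400,640),bool);sub[210:255,215:255]=1
m=sub&(hsv[...,1]>110)&(hsv[...,2]>90)
ys,xs=np.nonzero(m);c=[xs.mean(),ys.mean()]
d=cv2.fitLine(np.c_[xs,ys].astype(np.float32),cv2.DIST_L2,0,.01,.01).ravel()
print(len(xs),c,d)
a=atz(s,c,158);b=atz(s,[c[0]+10*d[0],c[1]+10*d[1]],158);print(a,b,'yaw',np.degrees(np.arctan2(*(b-a)[[1,0]])))
r=silhouettes('top','hood_grip')
if r: 
    q=cv2.minAreaRect(np.argwhere(r[0]['region'])[:,::-1].astype(np.float32));print(r[0]['conf'],q,[atz(s,p,0)[:2].round() for p in cv2.boxPoints(q)])
r=silhouettes('top','rail_mid')
print(len(r))
for p in ([262,155],[365,158]): print(atz(s,p,186))
big=cv2.resize(im[130:270,190:400],None,fx=3.8,fy=3.8,interpolation=cv2.INTER_CUBIC)
cv2.imwrite('pics/crop1.png',big[:,:,::-1])
E
```

```text
12 [np.float64(234.25), np.float64(231.75)] [  0.47550118  -0.8797151  234.25       231.75      ]
[458.90048089 234.27111954 158.        ] [483.97234474 220.94706954 158.        ] yaw -27.987711957764105
0.92 ((241.60000610351562, 236.30003356933594), (38.01315689086914, 51.87677764892578), 26.56505012512207) [array([409., 336.]), array([561., 263.]), array([502., 150.]), array([352., 225.])]
2
[676.95674457 151.30178256 186.        ]
[ 662.60768179 -146.51286138  186.        ]
```

View pics/crop1.png

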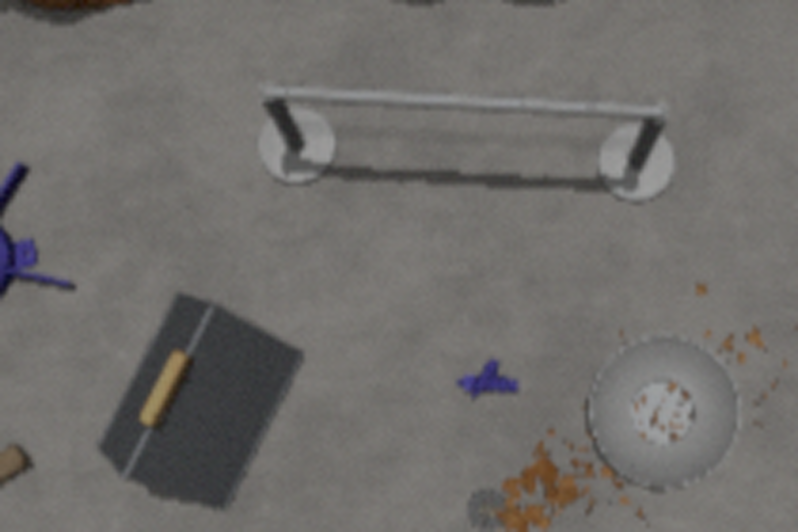

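```bash
cat >> h.py <<'E'
def yaw(q): 
    x=R.from_quat(q).apply([1,0,0]); return np.degrees(np.arctan2(x[1],x[0]))
def plan(p,y,target,ty,n,g):
    "straight move in n equal rows; printed as rows [g,dx,dy,dz,turn]"
    p=np.array(p,float);t=np.array(target,float);dt=-(((ty-y)+540)%360-180)/n
    out=[]
    for i in range(n):
        goal=p+(t-p)/(n-i)
        a=np.radians(y);X=np.array([np.cos(a),np.sin(a),0]);Y=np.array([np.sin(a),-np.cos(a),0])
        d=(goal-p)/10
        r=[round(d@X,2),round(d@Y,2),round(-d[2],2),round(dt,1)]
        p=p+10*(r[0]*X+r[1]*Y)-[0,0,10*r[2]];y-=r[3]
        out.append([g]+[float(v) for v in r])
    print(str(out).replace('[','').replace(']',''),'\n end',p.round(1),round(y,1)); return p,y
def here():
    s=get_state();print('t',s['t'],'tcp',s['ee_pos'].round(1),'yaw',yaw(s['orientation']).round(2),'F',s['ft_force'].round(1),'w',round(s['gripper_width'],1),'gf',round(s['grasp_force'],1));return s
E
python3 - <<'E'
from h import *
s=here()
p,y=plan(s['ee_pos'],yaw(s['orientation']),s['ee_pos']+[0,0,130],yaw(s['orientation']),3,100)
plan(p,y,[400,232,345],153,17,100)
E
```

```text
t 1.25 tcp [ 169.7 -523.1  213.4] yaw 17.98 F [ 0.5 -0.4  0.7] w 94.0 gf 0.0
100, 0.0, 0.0, -4.33, -0.0, 100, 0.0, 0.0, -4.33, -0.0, 100, 0.0, 0.0, -4.34, -0.0 
 end [ 169.7 -523.1  343.4] 18.0
100, 2.66, -3.81, -0.01, -7.9, 100, 3.16, -3.41, -0.01, -7.9, 100, 3.6, -2.94, -0.01, -7.9, 100, 3.96, -2.42, -0.01, -7.9, 100, 4.26, -1.85, -0.01, -7.9, 100, 4.47, -1.25, -0.01, -7.9, 100, 4.6, -0.62, -0.01, -7.9, 100, 4.64, 0.02, -0.01, -7.9, 100, 4.6, 0.66, -0.01, -7.9, 100, 4.46, 1.28, -0.01, -7.9, 100, 4.24, 1.89, -0.01, -7.9, 100, 3.95, 2.45, -0.01, -7.9, 100, 3.57, 2.97, -0.01, -7.9, 100, 3.13, 3.43, -0.01, -7.9, 100, 2.63, 3.83, -0.01, -7.9, 100, 2.07, 4.15, -0.0, -7.9, 100, 1.49, 4.4, -0.01, -7.9 
 end [400. 232. 345.] 152.3
```

>>> {"method": "jog_arm", "body": {"motion": [100,0,0,-4.3,0,100,0,0,-4.3,0,100,0,0,-4.4,0,100,2.7,-3.8,0,-7.9,100,3.2,-3.4,0,-7.9,100,3.6,-2.9,0,-7.9,100,4.0,-2.4,0,-7.9,100,4.3,-1.9,0,-7.9,100,4.5,-1.2,0,-7.9,100,4.6,-0.6,0,-7.9]}}

```text
t: 2.5
ee_pos: [266.7, -210.2, 343.6]
orientation: [0.801, 0.598, 0.0, 0.0]
ft_force: [0.4, -0.4, 0.1]
gripper_width: 93.5
grasp_force: 0.0
```

>>> {"method": "jog_arm", "body": {"motion": [100,4.6,0,0,-7.9,100,4.6,0.7,0,-7.9,100,4.5,1.3,0,-7.9,100,4.2,1.9,0,-7.9,100,4,2.4,0,-7.9,100,3.6,3,0,-7.9,100,3.1,3.4,0,-7.9,100,2.6,3.8,0,-7.9,100,2.1,4.2,0,-7.9,100,1.5,4.4,0,-7.9]}}

```text
t: 3.75
ee_pos: [402.1, 234.3, 343.5]
orientation: [0.237, 0.971, 0.0, 0.0]
ft_force: [0.6, -1.4, -0.6]
gripper_width: 94.1
grasp_force: 0.0
```

```bash
python3 - <<'E'
from h import *
s=here();print(s['joint_pos'].round(2))
w=snapshot('wrist');print({k:np.round(v,3).tolist() for k,v in w.items() if k!='image'})
print(w['image'].shape)
print(landmark_of('wrist','hood_grip'))
cv2.imwrite('pics/w1.png',w['image'][:,:,::-1])
E
```

```text
t 3.75 tcp [402.1 234.3 343.5] yaw 152.56 F [ 0.6 -1.4 -0.6] w 94.1 gf 0.0
[ 0.45  0.04  1.53 -0.    1.57 -0.64]
{'fx': 332.631, 'fy': 332.631, 'cx': 315.438, 'cy': 198.151, 'position': [341.167, 265.69, 515.979], 'orientation': [-0.103, -0.063, 0.516, 0.848]}
(400, 640, 3)
[{'pixel': [341.4, 220.0], 'conf': 0.56}]
```

View pics/w1.png

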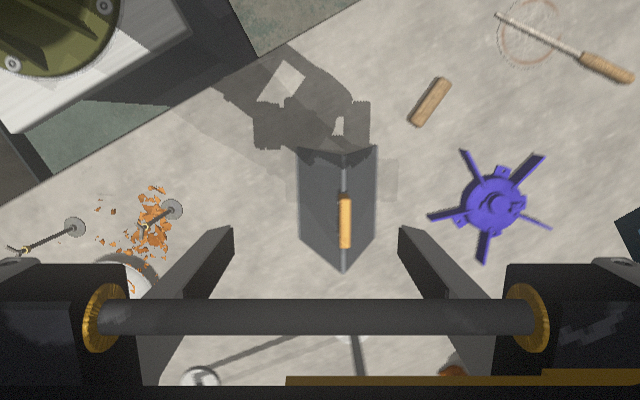

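```bash
python3 - <<'E'
from h import *
s=here();w=snapshot('wrist');im=w['image']
hsv=cv2.cvtColor(im,cv2.COLOR_RGB2HSV)
m=np.zeros((400,640),np.uint8);m[180:260,325:365]=1
m&=((hsv[...,1]>110)&(hsv[...,2]>140)).astype(np.uint8)
q=cv2.minAreaRect(np.argwhere(m)[:,::-1].astype(np.float32));b=cv2.boxPoints(q);print(q)
P=np.array([atz(w,p,158) for p in b]);print(P.round(1))
# ridge ends at z~126
a=atz(w,[344.5,153],126);c=atz(w,[343,271],126);print('ridge',a,c,(a+c)/2,np.degrees(np.arctan2(*(a-c)[[1,0]])))
t=snapshot('top');hsv=cv2.cvtColor(t['image'],cv2.COLOR_RGB2HSV)
l=landmark_of('wrist','hood_grip');print(atz(w,l[0]['pixel'],143))
sd=snapshot('side');
for n in 'hood_grip','rail_mid': print(n,[atz(sd,d['pixel'],143 if n[0]=='h' else 180).round(1) for d in landmark_of('side',n)[:1]])
print([d['pixel'] for d in landmark_of('wrist','rail_mid')])
E
```

```text
t 3.85 tcp [402.2 235.4 342.5] yaw 152.65 F [ 0.3 -0.7 -0.5] w 94.1 gf 0.0
((342.4999694824219, 224.5), (48.99999237060547, 8.999998092651367), 90.0)
[[432.5 247.6 158. ]
 [437.1 256.5 158. ]
 [489.2 231.  158. ]
 [484.5 221.8 158. ]]
ridge [393.52503522 277.74173838 126.        ] [527.00248039 210.1378713  126.        ] [460.26375781 243.93980484 126.        ] 153.138626068972
[464.54538027 237.64869281 143.        ]
hood_grip [array([459.5, 232.4, 143. ])]
rail_mid [array([668.1,   1.7, 180. ])]
[]
```

```bash
python3 - <<'E'
from h import *
s=here()
p,y=plan(s['ee_pos'],yaw(s['orientation']),[462,239,215],153,5,60)
E
```

```text
t 4.2 tcp [401.9 231.9 343.8] yaw 152.19 F [ 1.4  0.4 -0.7] w 93.9 gf 0.0
60, -1.0, 0.69, 2.58, -0.2, 60, -1.0, 0.68, 2.58, -0.2, 60, -1.0, 0.68, 2.57, -0.2, 60, -1.0, 0.68, 2.58, -0.2, 60, -1.0, 0.67, 2.57, -0.2 
 end [462. 239. 215.] 153.2
```

>>> {"method": "jog_arm", "body": {"motion": [60,-1,0.7,2.6,0,60,-1,0.7,2.6,0,60,-1,0.7,2.6,0,60,-1,0.7,2.6,0,60,-1,0.7,2.5,-0.8,60,0,0,0,0,60,0,0,0,0,60,0,0,0,0,60,0,0,0,0,60,0,0,0,0]}}

```text
t: 5.45
ee_pos: [462.5, 240.4, 214.8]
orientation: [0.233, 0.973, 0.0, 0.0]
ft_force: [-0.8, 0.3, -0.7]
gripper_width: 56.5
grasp_force: 0.0
```

```bash
python3 - <<'E'
from h import *
for i in range(3): s=here();w=snapshot('wrist')
im=w['image'];print(w['position'])
l=landmark_of('wrist','hood_grip');print([(d['conf'],d['pixel'],atz(w,d['pixel'],143)) for d in l])
u,v=map(int,proj(w,[462,239,150]));print(u,v)
cv2.imwrite('pics/w2.png',im[:,:,::-1])
E
```

```text
t 5.45 tcp [462.5 240.4 214.8] yaw 153.08 F [-0.8  0.3 -0.7] w 56.5 gf 0.0
t 5.5 tcp [462.5 240.4 214.7] yaw 153.08 F [-0.4  1.1  0.2] w 56.3 gf 0.0
t 5.55 tcp [462.5 240.4 214.6] yaw 153.08 F [ 0.3  0.7 -0.8] w 56.1 gf 0.0
[401.25947596 271.22068102 387.05114149]
[(0.59, [311.7, 212.2], array([463.52552446, 236.55582279, 143.        ]))]
313 211
```

View pics/w2.png

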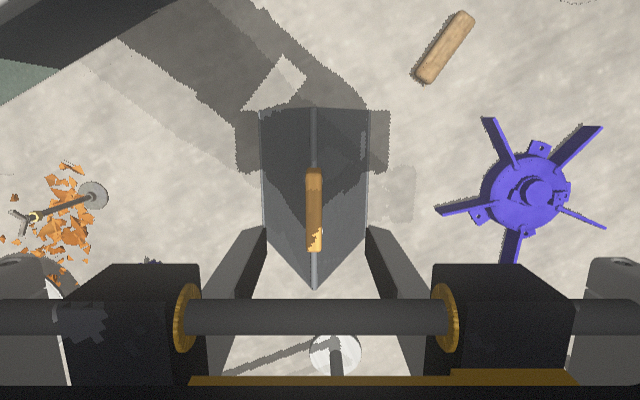

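>>> {"method": "jog_arm", "body": {"motion": [60,-0.2,-0.1,2.0,0,60,0,0,2.0,0,60,0,0,2.0,0,60,0,0,1.5,0,60,0,0,0.6,0,60,0,0,0,0,0,0,0,0,0,0,0,0,0,0,0,0,0,0,0,0,0,0,0,0]}}

```text
t: 6.9
ee_pos: [463.9, 238.5, 133.6]
orientation: [0.233, 0.973, 0.0, 0.0]
ft_force: [-0.7, -0.1, -0.4]
gripper_width: 20.0
grasp_force: 0.0
```

>>> {"method": "jog_arm", "body": {"motion": [0,0,0,0,0,0,0,0,0,0,0,0,0,0,0,0,0,0,-0.5,0,0,0,0,-1,0,0,0,0,-2,0,0,0,0,-3,0,0,0,0,-4,0,0,0,0,-4,0,0,0,0,-4,0]}}

```text
t: 8.15
ee_pos: [463.5, 238.4, 320.6]
orientation: [0.233, 0.973, 0.0, 0.0]
ft_force: [0.7, 0.3, -2.3]
gripper_width: 11.7
grasp_force: 30.0
```

```bash
python3 - <<'E'
from h import *
s=here()
t=snapshot('top');d=snapshot('side')
for n in 'tray_grip','tray_pocket','ball_center','hood_grip','rail_mid':
    for c,S in(('top',t),('side',d)):
        z={'tray_grip':45,'tray_pocket':16,'ball_center':16,'hood_grip':345,'rail_mid':180}[n]
        print(n,c,[(round(x['conf'],2),np.round(x['pixel'],1),atz(S,x['pixel'],z).round(1)) for x in landmark_of(c,n)[:2]])
cv2.imwrite('pics/d1.png',d['image'][:,:,::-1])
E
```

```text
t 8.15 tcp [463.5 238.4 320.6] yaw 153.08 F [ 0.7  0.3 -2.3] w 11.7 gf 30.0
tray_grip top []
tray_grip side [(0.81, array([310.2, 276.5]), array([465.1, 230.3,  45. ]))]
tray_pocket top []
tray_pocket side [(0.67, array([297.5, 272.6]), array([517.4, 209.4,  16. ]))]
ball_center top []
ball_center side [(0.58, array([301.8, 276.2]), array([499.4, 216.8,  16. ]))]
hood_grip top [(0.69, array([215.7, 226.9]), array([457.6, 238.4, 345. ]))]
hood_grip side [(0.91, array([308.5, 196.4]), array([458.6, 245. , 345. ]))]
rail_mid top [(0.65, array([310.5, 157.6]), array([668.3,  11.3, 180. ]))]
rail_mid side [(0.73, array([279.3, 180.8]), array([676.9,  11.4, 180. ]))]
```

View pics/d1.png

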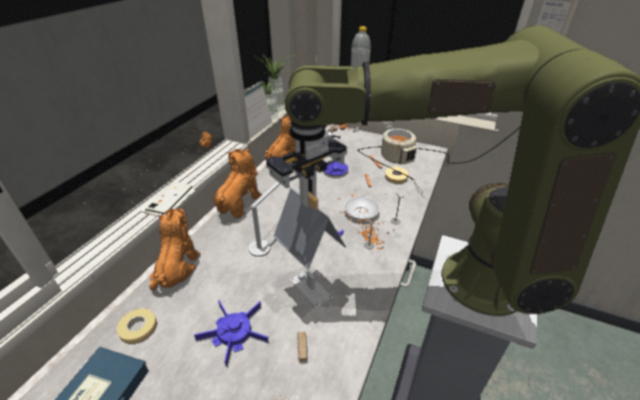

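```bash
python3 - <<'E'
from h import *
t=snapshot('top');d=snapshot('side')
g=cv2.cvtColor(t['image'],cv2.COLOR_RGB2GRAY).astype(float)
pts=[]
for c in range(270,356,3):
    col=g[146:166,c];w=np.clip(col-np.median(col)-15,0,None)
    if w.sum()>20: pts.append([c,146+(w*np.arange(20)).sum()/w.sum()])
l=cv2.fitLine(np.float32(pts),cv2.DIST_HUBER,0,.01,.01).ravel();print(len(pts),l)
f=lambda c:[c,l[3]+(c-l[2])*l[1]/l[0]]
A,B=[atz(t,f(c),183) for c in(261.5,364.5)]
print(A,B,(A+B)/2,'bar yaw',np.degrees(np.arctan2(*(A-B)[[1,0]])))
for z in (183,):
  print('side proj of ends',proj(d,A),proj(d,B))
  print('side proj x+5',proj(d,A+[5,0,0]),proj(d,B+[5,0,0]))
I=np.hstack([cv2.resize(d['image'][145:225,235:325],None,fx=4.4,fy=4.4),cv2.resize(t['image'][115:195,262:352],None,fx=4.4,fy=4.4)])
cv2.imwrite('pics/c2.png',I[:,:,::-1])
E
```

```text
7 [9.9253750e-01 1.2193964e-01 2.9887354e+02 1.5632320e+02]
[687.5988751  153.20916197 183.        ] [ 644.39989552 -144.72880278  183.        ] [665.99938531   4.2401796  183.        ] bar yaw 81.74999423286333
side proj of ends [np.float64(252.86383070136304), np.float64(203.86814954077474)] [np.float64(309.0168617509071), np.float64(159.2098208637177)]
side proj x+5 [np.float64(251.41833999289258), np.float64(203.43993322786017)] [np.float64(307.72826499448945), np.float64(158.89783268493832)]
```

View pics/c2.png

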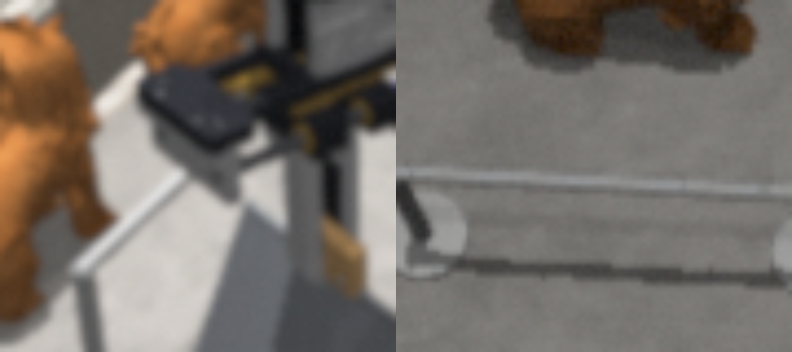

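```bash
python3 - <<'E'
from h import *
t=snapshot('top');d=snapshot('side')
g=cv2.GaussianBlur(cv2.cvtColor(t['image'],cv2.COLOR_RGB2GRAY).astype(float),(0,0),.8)
pts=[]
for c in range(268,360,3):
    r0=int(round(154.5+(c-262)*.047));k=np.arange(r0-4,r0+5);v=g[k,c];w=np.clip(v-(v[0]+v[-1])/2-5,0,None)
    if w.max()>5: pts.append([c,(w*k).sum()/w.sum()])
l=cv2.fitLine(np.float32(pts),cv2.DIST_HUBER,0,.01,.01).ravel();print(len(pts),l)
f=lambda c:[c,l[3]+(c-l[2])*l[1]/l[0]]
A,B=[atz(t,f(c),183) for c in(261.5,364)]
print(A,B,(A+B)/2,'bar yaw',np.degrees(np.arctan2(*(A-B)[[1,0]])))
print('side proj',proj(d,A),proj(d,B))
a,b=atz(t,[268.2,168.7],2),atz(t,[357.6,172.9],2);print('bases',a,b,(a+b)/2,np.degrees(np.arctan2(*(a-b)[[1,0]])))
E
```

```text
31 [9.9883097e-01 4.8338827e-02 3.1539999e+02 1.5592731e+02]
[682.84589961 153.19488076 183.        ] [ 662.62135725 -143.97284916  183.        ] [672.73362843   4.6110158  183.        ] bar yaw 86.10658674838713
side proj [np.float64(254.24408511504447), np.float64(204.27356726919538)] [np.float64(304.2409364012776), np.float64(158.17823673303266)]
bases [680.2553586  156.76108758   2.        ] [ 660.17573311 -144.0662356     2.        ] [670.21554586   6.34742599   2.        ] 86.1812851240483
```

```bash
python3 - <<'E'
from h import *
s=here()
p,y=plan(s['ee_pos'],yaw(s['orientation']),s['ee_pos']+[0,0,30],yaw(s['orientation']),1,0)
plan(p,y,[672,6,350],86,13,0)
E
```

```text
t 8.95 tcp [463.8 238.5 318.4] yaw 153.08 F [ 0.2  1.4 -2.9] w 11.7 gf 30.0
0, 0.0, 0.0, -3.0, -0.0 
 end [463.8 238.5 348.4] 153.1
0, -2.24, -0.87, -0.01, 5.2, 0, -2.31, -0.66, -0.01, 5.2, 0, -2.36, -0.45, -0.01, 5.2, 0, -2.39, -0.24, -0.01, 5.2, 0, -2.4, -0.02, -0.01, 5.2, 0, -2.39, 0.2, -0.01, 5.2, 0, -2.36, 0.41, -0.01, 5.2, 0, -2.32, 0.63, -0.02, 5.2, 0, -2.25, 0.84, -0.01, 5.2, 0, -2.17, 1.03, -0.02, 5.2, 0, -2.06, 1.23, -0.01, 5.2, 0, -1.94, 1.41, -0.02, 5.2, 0, -1.81, 1.58, -0.01, 5.2 
 end [672.   6. 350.] 85.5
```

>>> {"method": "jog_arm", "body": {"motion": [0,0,0,-2,0,0,0,0,-1,0,0,-2.2,-0.9,0,5.2,0,-2.3,-0.7,0,5.2,0,-2.4,-0.4,0,5.2,0,-2.4,-0.2,0,5.2,0,-2.4,0,0,5.2,0,-2.4,0.2,0,5.2,0,-2.4,0.4,0,5.2,0,-2.3,0.6,0,5.2]}}

```text
t: 10.2
ee_pos: [592.6, 94.5, 348.2]
orientation: [0.564, 0.826, -0.0, -0.0]
ft_force: [0.9, 0.3, -2.2]
gripper_width: 11.7
grasp_force: 30.0
```

>>> {"method": "jog_arm", "body": {"motion": [0,-2.2,0.8,0,5.2,0,-2.2,1,0,5.2,0,-2.1,1.2,0,5.2,0,-1.9,1.4,0,5.2,0,-1.8,1.6,0,4.7,0,0,0,0,0,0,0,0,0,0,0,0,0,0,0,0,0,0,0,0,0,0,0,0,0]}}

```text
t: 11.45
ee_pos: [671.1, 6.0, 348.6]
orientation: [0.731, 0.682, 0.0, 0.0]
ft_force: [0.7, -0.1, -1.9]
gripper_width: 11.5
grasp_force: 30.0
```

```bash
python3 - <<'E'
from h import *
s=here();t=snapshot('top');d=snapshot('side');w=snapshot('wrist')
for c in('side','top','wrist'):
    S={'side':d,'top':t,'wrist':w}[c]
    for n,z in(('rail_mid',180),('hood_grip',s['ee_pos'][2]+10)):print(c,n,[(round(x['conf'],2),atz(S,x['pixel'],z).round(1)) for x in landmark_of(c,n)[:2]])
I=np.hstack([cv2.resize(d['image'][110:240,210:340],None,fx=3,fy=3),cv2.resize(t['image'][90:220,250:380],None,fx=3,fy=3)])
cv2.imwrite('pics/c3.png',I[:,:,::-1])
cv2.imwrite('pics/w3.png',w['image'][:,:,::-1])
E
```

```text
t 11.45 tcp [671.1   6.  348.6] yaw 86.01 F [ 0.7 -0.1 -1.9] w 11.5 gf 30.0
side rail_mid [(0.65, array([675. ,  -3.4, 180. ]))]
side hood_grip [(0.65, array([679.5,  -6.8, 358.6]))]
top rail_mid []
top hood_grip []
wrist rail_mid []
wrist hood_grip [(0.63, array([672.8,   7. , 358.6]))]
```

View pics/w3.png

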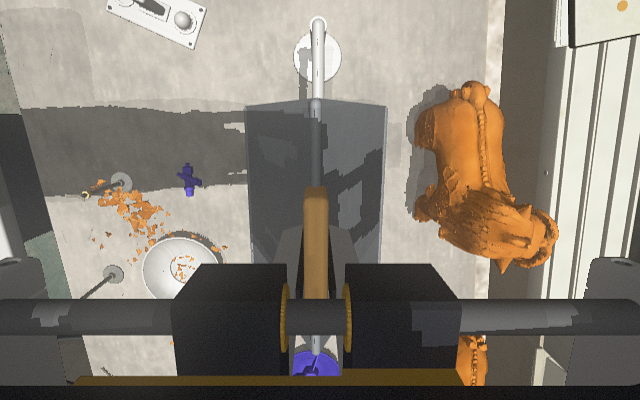

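>>> {"method": "jog_arm", "body": {"motion": [0,0,0,2,0,0,0,0,2.5,0,0,0,0,2.5,0,0,0,0,2.5,0,0,0,0,2,0,0,0,0,1.5,0,0,0,0,1.0,0,0,0,0,0.3,0,0,0,0,0,0,0,0,0,0,0]}}

```text
t: 13.15
ee_pos: [671.5, 5.7, 206.1]
orientation: [0.731, 0.682, 0.0, 0.0]
ft_force: [-0.1, 0.9, -2.2]
gripper_width: 11.6
grasp_force: 30.0
```

>>> {"method": "jog_arm", "body": {"motion": [0,0,0,0.2,0,0,0,0,0.1,0,0,0,0,0.1,0,0,0,0,0,0,0,0,0,0,0,0,0,0,0,0,0,0,0,0,0,0,0,0,0,0,0,0,0,0,0,0,0,0,0,0]}}

```text
t: 14.4
ee_pos: [672.2, 5.6, 202.7]
orientation: [0.731, 0.682, 0.001, 0.001]
ft_force: [7.3, 0.2, 4.8]
gripper_width: 12.0
grasp_force: 30.0
```

>>> {"method": "jog_arm", "body": {"motion": [0,0,0.1,0,0,0,0,0,0,0,20,0,0,0,0,35,0,0,0,0,40,0,0,0,0,40,0,0,0,0,40,0,0,0,0,40,0,0,0,0,40,0,0,-0.5,0,40,0,0,-1.5,0]}}

```text
t: 15.65
ee_pos: [672.0, 5.6, 221.7]
orientation: [0.731, 0.682, -0.0, -0.0]
ft_force: [0.3, 1.0, -0.3]
gripper_width: 37.6
grasp_force: 0.0
```

>>> {"method": "jog_arm", "body": {"motion": [40,0,0,-2,0,40,0,0,-3,0,50,0,0,-4,0,60,0,0,-4,0,60,0,0,0,0,60,0,0,0,0,60,0,0,0,0,60,0,0,0,0,60,0,0,0,0,60,0,0,0,0]}}

```text
t: 16.9
ee_pos: [672.2, 5.6, 351.3]
orientation: [0.731, 0.682, -0.0, -0.0]
ft_force: [0.1, -0.6, 0.4]
gripper_width: 56.6
grasp_force: 0.0
```

```bash
python3 - <<'E'
from h import *
s=here();t=snapshot('top');d=snapshot('side');w=snapshot('wrist')
for c in('side','top','wrist'):
    S={'side':d,'top':t,'wrist':w}[c]
    for n,z in(('hood_grip',210),('tray_grip',45),('tray_pocket',16),('ball_center',16)):print(c,n,[(round(x['conf'],2),np.round(x['pixel'],1),atz(S,x['pixel'],z).round(1)) for x in landmark_of(c,n)[:2]])
I=np.hstack([cv2.resize(d['image'][140:270,210:310],None,fx=4,fy=4),cv2.resize(t['image'][150:280,190:290],None,fx=4,fy=4)])
cv2.imwrite('pics/c4.png',I[:,:,::-1])
p,y=plan(s['ee_pos'],yaw(s['orientation']),[420,253,300],153,14,60)
E
```

```text
t 16.9 tcp [672.2   5.6 351.3] yaw 85.98 F [ 0.1 -0.6  0.4] w 56.6 gf 0.0
side hood_grip [(0.79, array([279.9, 171.3]), array([678.3,   0.9, 210. ]))]
side tray_grip [(0.81, array([309.9, 279.8]), array([460.7, 241.7,  45. ]))]
side tray_pocket [(0.88, array([300.3, 272.7]), array([509.6, 206.3,  16. ]))]
side ball_center [(0.46, array([300. , 274.5]), array([507.2, 213. ,  16. ]))]
top hood_grip [(0.35, array([248.6, 219.8]), array([487.1, 184.1, 210. ]))]
top tray_grip [(0.89, array([239.9, 235.1]), array([456.3, 240.6,  45. ])), (0.67, array([175.6, 200.3]), array([571.7, 447.3,  45. ]))]
top tray_pocket [(0.66, array([367.8, 236.8]), array([ 444.2, -168.1,   16. ])), (0.59, array([245.9, 222.1]), array([500. , 227.4,  16. ]))]
top ball_center []
wrist hood_grip [(0.64, array([316.7, 191.4]), array([673.9,   3.7, 210. ]))]
wrist tray_grip []
wrist tray_pocket [(0.93, array([183. ,  20.7]), array([503. , 215.7,  16. ]))]
wrist ball_center [(0.77, array([182.,  21.]), array([501.5, 215.4,  16. ]))]
60, 1.64, -1.92, 0.37, -4.8, 60, 1.79, -1.78, 0.37, -4.8, 60, 1.93, -1.62, 0.37, -4.8, 60, 2.06, -1.45, 0.37, -4.8, 60, 2.18, -1.28, 0.37, -4.8, 60, 2.28, -1.09, 0.36, -4.8, 60, 2.36, -0.9, 0.37, -4.8, 60, 2.43, -0.69, 0.36, -4.8, 60, 2.47, -0.49, 0.37, -4.8, 60, 2.51, -0.28, 0.36, -4.8, 60, 2.52, -0.07, 0.37, -4.8, 60, 2.52, 0.14, 0.36, -4.8, 60, 2.5, 0.35, 0.37, -4.8, 60, 2.46, 0.56, 0.36, -4.8 
 end [420. 253. 300.] 153.2
```

View pics/c4.png

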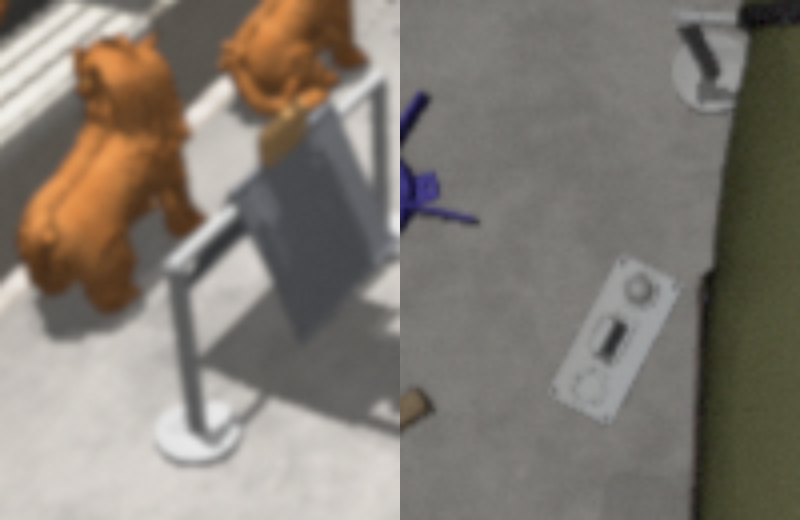

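>>> {"method": "jog_arm", "body": {"motion": [60,1.6,-1.9,0,-4.8,60,1.8,-1.8,0,-4.8,60,1.9,-1.6,0,-4.8,60,2.1,-1.4,0,-4.8,60,2.2,-1.3,0,-4.8,60,2.3,-1.1,0,-4.8,60,2.4,-0.9,0,-4.8,60,2.4,-0.7,0.5,-4.8,60,2.5,-0.5,0.5,-4.8,60,2.5,-0.3,0.8,-4.8]}}

```text
t: 18.9
ee_pos: [491.2, 183.1, 333.6]
orientation: [0.39, 0.921, 0.0, 0.0]
ft_force: [0.8, -0.6, -0.3]
gripper_width: 56.6
grasp_force: 0.0
```

>>> {"method": "jog_arm", "body": {"motion": [60,2.5,-0.1,0.8,-4.8,60,2.5,0.1,0.8,-4.8,60,2.5,0.4,0.8,-4.8,60,2.4,0.6,0.9,-4.6,60,0,0,0,0,60,0,0,0,0,60,0,0,0,0,60,0,0,0,0,60,0,0,0,0,60,0,0,0,0]}}

```text
t: 20.15
ee_pos: [420.6, 252.8, 300.5]
orientation: [0.234, 0.972, -0.0, -0.0]
ft_force: [-0.6, 0.4, -0.4]
gripper_width: 56.7
grasp_force: 0.0
```

```bash
python3 - <<'E'
from h import *
s=here();t=snapshot('top');w=snapshot('wrist')
for c,S in(('top',t),('wrist',w)):
    for n,z in(('tray_grip',45),('tray_pocket',16),('ball_center',16)):print(c,n,[(round(x['conf'],2),np.round(x['pixel'],1),atz(S,x['pixel'],z).round(1)) for x in landmark_of(c,n)[:2]])
r=silhouettes('wrist','tray_grip')
for x in r[:1]:
    q=cv2.minAreaRect(np.argwhere(x['region'])[:,::-1].astype(np.float32));b=cv2.boxPoints(q)
    P=np.array([atz(w,p,5) for p in b]);print(x['conf'],q,P.round(1),P.mean(0));e=P[1]-P[0],P[2]-P[1];print([(np.linalg.norm(v),np.degrees(np.arctan2(v[1],v[0]))) for v in e])
cv2.imwrite('pics/w4.png',w['image'][:,:,::-1])
E
```

```text
t 20.15 tcp [420.6 252.8 300.5] yaw 152.97 F [-0.6  0.4 -0.4] w 56.7 gf 0.0
top tray_grip [(0.57, array([239.4, 234.5]), array([458.2, 242.2,  45. ]))]
top tray_pocket [(0.67, array([246.9, 220.9]), array([503.9, 224.2,  16. ]))]
top ball_center [(0.53, array([249.3, 223.5]), array([495.2, 216.3,  16. ]))]
wrist tray_grip [(0.84, array([319.2, 204.6]), array([463.6, 236.5,  45. ]))]
wrist tray_pocket [(0.57, array([320.9, 228.7]), array([504. , 219.2,  16. ]))]
wrist ball_center [(0.56, array([318.7, 229.6]), array([503.8, 215.7,  16. ]))]
0.9 ((319.5, 196.0), (86.0, 43.0), 90.0) [[393.1 239.4   5. ]
 [420.5 293.1   5. ]
 [535.6 237.1   5. ]
 [506.4 179.8   5. ]] [463.89997121 237.34370181   5.        ]
[(np.float64(60.28222195009527), np.float64(62.99400387057847)), (np.float64(128.0680732209705), np.float64(-25.951086175478544))]
```

View pics/w4.png

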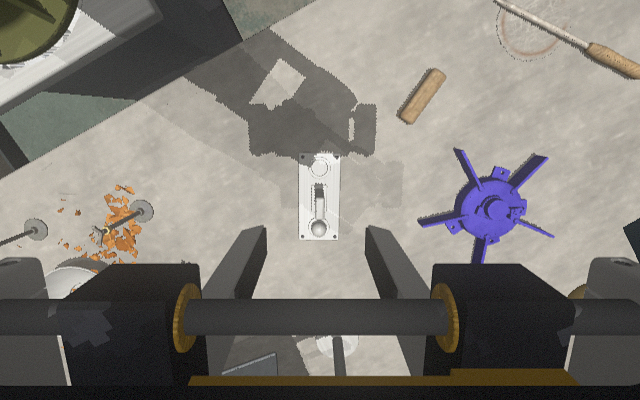

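>>> {"method": "jog_arm", "body": {"motion": [60,-1.5,0.2,2,0,60,-1.5,0.2,4,0,60,-1.6,0.2,4,0,50,0,0,4,0,50,0,0,4,0,50,0,0,3,0,50,0,0,2,0,50,0,0,0,0,50,0,0,0,0,50,0,0,0,0]}}

```text
t: 21.85
ee_pos: [464.7, 237.5, 71.5]
orientation: [0.234, 0.972, 0.0, 0.001]
ft_force: [-0.6, -0.1, -0.6]
gripper_width: 47.1
grasp_force: 0.0
```

```bash
python3 - <<'E'
from h import *
s=here();w=snapshot('wrist')
for n,z in(('tray_grip',45),('tray_pocket',16),('ball_center',16)):print(n,[(round(x['conf'],2),np.round(x['pixel'],1),atz(w,x['pixel'],z).round(1)) for x in landmark_of('wrist',n)[:2]])
E
```

```text
t 21.85 tcp [464.7 237.5  71.5] yaw 152.98 F [-0.6 -0.1 -0.6] w 47.1 gf 0.0
tray_grip [(0.8, array([310.3, 228. ]), array([463.1, 234.6,  45. ]))]
tray_pocket [(0.67, array([313.3, 271. ]), array([502.9, 216.3,  16. ]))]
ball_center []
```

>>> {"method": "jog_arm", "body": {"motion": [50,0,-0.1,1.5,0,50,0,0,1.5,0,50,0,0,0.7,0,30,0,0,0,0,25,0,0,0,0,20,0,0,0,0,16,0,0,0,0,13,0,0,0,0,10,0,0,0,0,5,0,0,0,0]}}

```text
t: 23.3
ee_pos: [463.8, 236.3, 33.6]
orientation: [0.234, 0.972, -0.0, 0.0]
ft_force: [-0.8, -1.8, 3.6]
gripper_width: 11.6
grasp_force: 30.0
```

>>> {"method": "jog_arm", "body": {"motion": [0,0,0,0,0,0,0,0,0,0,0,0,0,0,0,0,0,0,0,0,0,0,0,-0.2,0,0,0,0,-0.4,0,0,0,0,-0.6,0,0,0,0,-0.9,0,0,0,0,-0.9,0,0,0,0,-0.9,0]}}

```text
t: 24.55
ee_pos: [463.9, 236.5, 73.3]
orientation: [0.234, 0.972, 0.0, 0.0]
ft_force: [0.2, 0.4, -2.0]
gripper_width: 12.0
grasp_force: 30.0
```

```bash
python3 - <<'E'
from h import *
s=here();w=snapshot('wrist')
z0=s['ee_pos'][2]-33
for n,z in(('tray_grip',45),('tray_pocket',16),('ball_center',16)):print(n,[(round(x['conf'],2),np.round(x['pixel'],1),atz(w,x['pixel'],z+z0).round(1)) for x in landmark_of('wrist',n)[:2]])
t=snapshot('top');d=snapshot('side')
print([(x['conf'],atz(t,x['pixel'],28)) for x in landmark_of('top','dish_rim')],[(x['conf'],atz(d,x['pixel'],28)) for x in landmark_of('side','dish_rim')])
r=silhouettes('top','dish_rim');b=r[0]['bbox'];print(r[0]['conf'],b,atz(t,[(b[0]+b[2])/2,(b[1]+b[3])/2],26))
g=cv2.cvtColor(t['image'],cv2.COLOR_RGB2GRAY)[190:290,315:415]
c=cv2.HoughCircles(cv2.resize(g,None,fx=4,fy=4),cv2.HOUGH_GRADIENT,2,400,param1=80,param2=30,minRadius=65,maxRadius=95)
if c is not None: c=c[0,0]/4;print(c,atz(t,[c[0]+314.6,c[1]+189.6],28))
E
```

```text
t 24.55 tcp [463.9 236.5  73.3] yaw 152.97 F [ 0.2  0.4 -2. ] w 12.0 gf 30.0
tray_grip [(0.81, array([315.3, 251.5]), array([463.3, 236.6,  85.3])), (0.66, array([317. , 299.7]), array([488.5, 224.8,  85.3]))]
tray_pocket []
ball_center [(0.56, array([315. , 299.7]), array([503.4, 215.9,  56.3])), (0.25, array([ 64.7, 347.3]), array([459.6,  53.1,  56.3]))]
[(0.94, array([ 442.49184342, -154.56358591,   28.        ]))] [(0.88, array([ 439.91339807, -158.78542873,   28.        ]))]
0.7 [347.6, 218.8, 384.2, 260.1] [ 435.26426501 -160.33375508   26.        ]
```

>>> {"method": "jog_arm", "body": {"motion": [0,-0.1,-0.4,-0.2,0,0,-0.3,-0.9,-0.4,0,0,-0.5,-1.5,-0.6,0,0,-0.7,-2.1,-0.9,0,0,-0.8,-2.6,-1.1,0,0,-0.8,-2.6,-1.1,0,0,-0.8,-2.6,-1.1,0,0,-0.8,-2.6,-1.1,0,0,-0.8,-2.6,-1.1,0,0,-0.8,-2.6,-0.8,0]}}

```text
t: 26.25
ee_pos: [427.1, 23.2, 157.3]
orientation: [0.234, 0.972, 0.0, 0.0]
ft_force: [-0.6, -0.3, -3.7]
gripper_width: 11.6
grasp_force: 30.0
```

>>> {"method": "jog_arm", "body": {"motion": [0,-0.8,-2.6,-0.4,0,0,-0.8,-2.6,0,0,0,-0.8,-2.6,0,0,0,-0.8,-2.6,0,0,0,-0.7,-2.1,0,0,0,-0.5,-1.5,0,0,0,-0.3,-0.9,0,0,0,-0.1,-0.4,0,0,0,0,0,0,0,0,0,0,0,0]}}

```text
t: 27.5
ee_pos: [401.0, -133.0, 160.4]
orientation: [0.233, 0.972, 0.0, -0.0]
ft_force: [0.0, 0.2, -2.9]
gripper_width: 11.5
grasp_force: 30.0
```

```bash
python3 - <<'E'
from h import *
s=here();z0=s['ee_pos'][2]-33.6;print('underside',z0)
S={c:snapshot(c) for c in('top','side','wrist')}
for c in S:
  for n,z in(('tray_grip',45+z0),('tray_pocket',16+z0),('ball_center',16+z0),('dish_rim',28),('hood_grip',210)):print(c,n,[(round(x['conf'],2),np.round(x['pixel'],1),atz(S[c],x['pixel'],z).round(1)) for x in landmark_of(c,n)[:2]])
  r=silhouettes(c,'dish_rim')
  if r: print(c,'dish bbox',r[0]['conf'],r[0]['bbox'],r[0]['region'].sum())
cv2.imwrite('pics/f.png',S['wrist']['image'][:,:,::-1]);cv2.imwrite('pics/fs.png',S['side']['image'][:,:,::-1])
# predicted circle of dish in first top picture
im=cv2.imread('pics/top0.png');t=S['top']
g=cv2.GaussianBlur(cv2.cvtColor(im,cv2.COLOR_BGR2GRAY).astype(float),(0,0),1);gx,gy=np.gradient(g)[::-1];m=np.hypot(gx,gy)
best=[]
a=np.radians(np.arange(0,360,4))
for x in np.arange(425,456,1.):
  for y in np.arange(-175,-144,1.):
    q=[proj(t,[x+64.5*np.cos(k),y+64.5*np.sin(k),28]) for k in a]
    q=np.float32(q)[None];best.append((float(np.median(cv2.remap(m.astype(np.float32),q[...,0],q[...,1],1))),x,y))
print(sorted(best)[-4:])
E
```

```text
t 27.5 tcp [ 401.  -133.   160.4] yaw 153.01 F [ 0.   0.2 -2.9] w 11.5 gf 30.0
underside 126.8268678472759
top tray_grip [(0.67, array([364.1, 250.8]), array([ 396.6, -135.5,  171.8]))]
top tray_pocket []
top ball_center []
top dish_rim [(0.58, array([368.4, 237.7]), array([ 440.6, -168.3,   28. ]))]
top hood_grip [(0.86, array([311.2, 156.8]), array([662.5,   8.9, 210. ]))]
top dish bbox 0.47 [353.8, 218.3, 382.2, 229.0] 172
side tray_grip [(0.94, array([373.3, 177.1]), array([ 408.6, -147.8,  171.8])), (0.74, array([361.4, 180.7]), array([ 437.9, -111.2,  171.8]))]
side tray_pocket [(0.73, array([362.9, 181.1]), array([ 444.3, -151.8,  142.8])), (0.63, array([282.6, 169.4]), array([ 728.9, -102.4,  142.8]))]
side ball_center [(0.55, array([362.1, 182.4]), array([ 444.3, -143.3,  142.8]))]
side dish_rim [(0.93, array([363.5, 204.8]), array([ 439.2, -170. ,   28. ])), (0.63, array([392.7, 178.3]), array([ 388. , -381.6,   28. ]))]
side hood_grip [(0.92, array([279.5, 173.1]), array([674.4,  10.6, 210. ]))]
side dish bbox 0.76 [345.0, 198.9, 380.1, 219.4] 614
wrist tray_grip [(0.72, array([313.6, 250.4]), array([ 399.7, -133.6,  171.8]))]
wrist tray_pocket [(0.96, array([316.6, 298. ]), array([ 440.2, -152.3,  142.8])), (0.25, array([ 65.2, 295.1]), array([ 366.1, -293.4,  142.8]))]
wrist ball_center [(0.43, array([306.4, 295.1]), array([ 435.5, -157.1,  142.8]))]
wrist dish_rim []
wrist hood_grip []
wrist dish bbox 0.7 [245.8, 197.2, 381.0, 265.2] 2027
[(3.6248176097869873, np.float64(440.0), np.float64(-153.0)), (3.6440019607543945, np.float64(440.0), np.float64(-152.0)), (3.677844762802124, np.float64(441.0), np.float64(-152.0)), (3.704277276992798, np.float64(441.0), np.float64(-151.0))]
```

```bash
python3 - <<'E'
from h import *
S={c:snapshot(c) for c in('top','side','wrist')}
a=np.radians(np.arange(0,360,3))
def pts(S,x,y,r=65,z=28): return np.array([proj(S,[x+r*np.cos(k),y+r*np.sin(k),z]) for k in a])
for c,im in(('side',S['side']['image']),('side',cv2.imread('pics/side0.png')[:,:,::-1]),('wrist',S['wrist']['image'])):
  g=cv2.GaussianBlur(cv2.cvtColor(np.ascontiguousarray(im),cv2.COLOR_RGB2GRAY).astype(float),(0,0),1);gy,gx=np.gradient(g);m=np.hypot(gx,gy).astype(np.float32)
  best=[]
  for x in np.arange(428,453,1.):
    for y in np.arange(-172,-143,1.):
      q=pts(S[c],x,y).astype(np.float32)[None];v=cv2.remap(m,q[...,0],q[...,1],1);best.append((round(float(np.mean(np.minimum(v,25))),2),float(x),float(y)))
  print(c,sorted(best)[-3:])
print('landmarks/bbox')
for c in S:
  b=silhouettes(c,'dish_rim')
  if b: print(c,b[0]['bbox'])
  for y in(-152,-158): q=pts(S[c],441,y);print(c,y,q.min(0).round(1),q.max(0).round(1))
o=[]
for c,(u0,v0) in(('wrist',(220,170)),('top',(320,200))):
  im=S[c]['image'] if c=='wrist' else cv2.imread('pics/top0.png')[:,:,::-1]
  n=180 if c=='wrist' else 90;f=400/n
  I=cv2.resize(np.ascontiguousarray(im[v0:v0+n,u0:u0+n]),(400,400),interpolation=cv2.INTER_CUBIC)
  for y,col in((-152,(255,0,0)),(-158,(0,255,0))):
    q=((pts(S[c],441,y)-[u0,v0]+.5)*f).astype(int)
    for p in q: cv2.circle(I,tuple(map(int,p)),1,col,-1)
  o.append(I)
cv2.imwrite('pics/ov.png',np.hstack(o)[:,:,::-1])
E
```

```text
side [(10.59, 428.0, -155.0), (10.63, 428.0, -156.0), (10.64, 428.0, -157.0)]
side [(10.67, 442.0, -157.0), (10.67, 442.0, -155.0), (10.69, 442.0, -156.0)]
wrist [(7.11, 443.0, -158.0), (7.11, 443.0, -155.0), (7.19, 444.0, -155.0)]
landmarks/bbox
top [348.8, 216.7, 382.1, 240.6]
top -152 [343.1 217.6] [383.5 258.1]
top -158 [345.  217.5] [385.4 258.1]
side [346.8, 195.3, 378.0, 220.7]
side -152 [343.4 196.7] [379.5 219.2]
side -158 [344.  195.8] [380.  218.1]
wrist [247.4, 196.8, 379.6, 267.0]
wrist -152 [250.1 169.3] [384.2 296. ]
wrist -158 [244.7 172.2] [378.5 298.4]
```

View pics/ov.png

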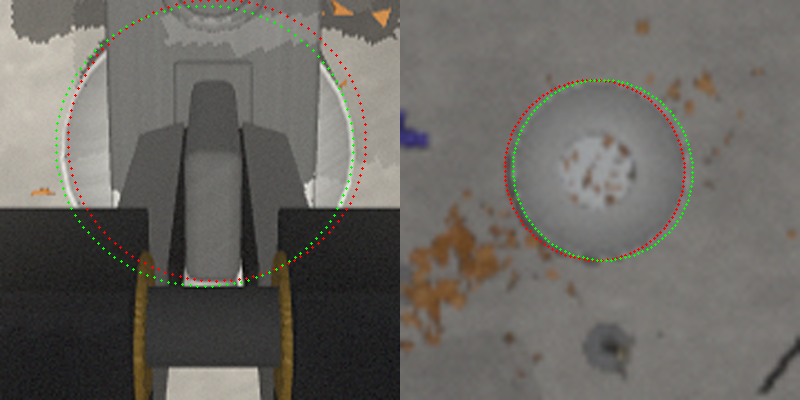

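>>> {"method": "jog_arm", "body": {"motion": [0,-0.1,-0.05,-0.05,0,0,-0.1,-0.05,-0.05,0,0,0,0,0,0,0,0,0,0,0,0,0,0,0,0,0,0,0,0,0,0,0,0,0,0,0,0,0,0,0,0,0,0,0,0,0,0,0,0,0]}}

```text
t: 30.1
ee_pos: [402.2, -135.2, 161.4]
orientation: [0.234, 0.972, 0.0, -0.0]
ft_force: [-0.4, 0.4, -1.8]
gripper_width: 11.9
grasp_force: 30.0
```

```bash
python3 - <<'E'
from h import *
s=here();w=snapshot('wrist');z0=s['ee_pos'][2]-33.6;print(z0)
for n,z in(('tray_grip',45+z0),('tray_pocket',16+z0),('ball_center',16+z0)):print(n,[(round(x['conf'],2),atz(w,x['pixel'],z).round(1)) for x in landmark_of('wrist',n)[:1]])
d=snapshot('side');print([(x['conf'],atz(d,x['pixel'],210)) for x in landmark_of('side','hood_grip')[:1]],[(x['conf'],atz(d,x['pixel'],16+z0)) for x in landmark_of('side','ball_center')[:1]])
print(close_job())
E
```

```text
t 30.1 tcp [ 402.2 -135.2  161.4] yaw 152.98 F [-0.4  0.4 -1.8] w 11.9 gf 30.0
127.8307534407221
tray_grip [(0.88, array([ 400.7, -135.9,  172.8]))]
tray_pocket []
ball_center [(0.63, array([ 439.2, -159.4,  143.8]))]
[(0.64, array([666.28766842,   5.6293951 , 210.        ]))] [(0.58, array([ 443.48905236, -167.25326573,  143.83075344]))]
the job is handed in; nothing more can be done
None
```

The job is handed in at about 30 s. The hood hangs astride the bar, and the arm holds the tray level and still, its underside about 100 mm above the dish rim, with the ball still seen on the tray, within a few mm of the dish's middle by my estimate.

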